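# Lay the lazy susan

### The arm

A 7-joint arm with a two-finger parallel gripper is mounted at the origin on a cart in front of the work surface, level with it; the furniture and walls round the work are solid. World frame = base frame: x ahead of the robot, y to its left, z up, the work surface at z = 0. Lengths are in m, angles in rad, forces in N, time in s.
With the tool pointing down it reaches from about 0.4 to 0.85 m from the base axis. Payload 10.4 kg.
Tool frame: the origin (TCP) lies where the fingers leave the gripper's body, on its centre line; the fingertips stand 73 mm ahead of it and the grasp point (between the pads) lies 54 mm ahead of it; z points along the fingers, y is the line along which they close (so a half turn about z gives the same grasp; the last joint's range is limited). The gripper opens to 85 mm and grips with 20 to 120 N. Pads are 22 mm wide; open, the fingers measure 114 mm over their backs; the gripper's body (76 mm by 85 mm) begins 54 mm behind the grasp point. The pads swing forward as they close: fully open they stand 13 mm farther back than shut.
Start: joints at [1.084, 0.332, -0.065, 1.46, 0.022, 1.35, -0.088], TCP at [0.28, -0.559, 0.304] pointing down, gripper open.
Joint ranges: [-2.6, 2.6], [-0.5, 2.12], [-1.47, 1.34], [0.16, 2.42], [-1.27, 4.41], [0.06, 2.06], [-2.6, 2.6]. Speed limits (rad/s): [2.22, 2.22, 2.79, 2.79, 3.14, 3.14, 3.14].

### API

Orientations are given as a unit quaternion [x, y, z, w].
In Python, from workcell import manip, camera gives the robot as it stands. The module is installed in compiled form; this text tells all that it offers.
- The arm moves only by the shell command python3 -m creep 'ROWS' [OPENING] [FORCE]. ROWS is JSON, a list of rows, each a list of 2 entries, a list of its own where there are three numbers: the shift along the tool's x, y, z in mm, then the turn about the tool's z in rad. In form: [[[tx, ty, tz], twist], ...]. A call has 1 to 5 rows; each row is the pose to reach, as a shift and turn from the pose commanded when the call began, along the tool's axes at that moment; what a row does not reach only later rows make up. A row lasts 1/12 s, in which the tool goes at most 41.7 mm and 7.16 degrees, less where a joint would pass 70% of its speed; a pose out of reach is approached as far as the arm can. A call with a gripper value outside its range is refused whole. OPENING is the opening, from 0 (shut) to 1 (fully open), set as the call begins (- or left out, the last holds). The fingers move at their own pace and stop on an object; FORCE is the grip in N (left out, the last holds). Time passes only in rows, so rows that repeat a pose let the fingers close. It gives the time, the measured TCP pose, the force, the opening and the grip force at its end, in the units of the state.
- manip.get_obs(): the state, without advancing time (a new reading comes with each control period).
- camera(name): name is "scene" or "top"; returns a dict with "pixels" (384x512x3 uint8, red, green, blue), "z_map" (384x512 float32, m along the optical axis (not along the pixel's ray), 0 where there is no reading), "fx", "fy", "cx", "cy" (pixels), "distortion" ([k1, k2, p1, p2, k3] as OpenCV has them; the pictures are not rectified), "extrinsics" (4x4, takes a point from world to camera coordinates). Camera axes: x right, y down, z forward; pixel columns grow to the right and rows downward; lengths in m; the calibration is good to about 2 mm. A picture is of the moment at which its call begins.
- manip.hand_in(): hands the job in; it is judged then, once.
The state is a dict: "clock": time; "joint_pos": joint angles; "joint_velocities": joint speeds; "tau": joint torques, N m; "position": TCP position; "ee_rot": TCP orientation; "ft_force": force on the tool from outside, world axes, zero at the start; "torque": the same for the moment, N m; "grip_width": opening from 0.0 (shut) to 1.0 (fully open); "grasp_force": force on a finger pad.
Only numpy, scipy, OpenCV 4.12 (cv2) and the standard library are available. Lean on these libraries where they do the work, as an engineer would, in place of code of your own. Each camera call takes 0.05 s, during which the arm holds its last target. There are 200 camera calls.

### The job

Lay the lazy susan without turning it: move the upright bean tin, which now stands on the red spot, to the yellow spot, stand the jam jar on the red spot and lay the flat sardine tin on the blue rectangle with its length along the rectangle's length; the salt shaker stays on its green spot. Set each thing down upright and centred on its mark, without dropping it; the plate runs freely, so do not let it swing round, and leave the other things on the worktop where they are.

Things in the scene. Friction and masses are not known exactly. Their poses are not given: they have to be found in the camera images.
- turntable (a joint): Angle of the lazy susan's wooden plate, rad, 0 as found, positive anticlockwise from above. Plate: 320 mm across, flat, top 32 mm above the worktop; it turns freely (0.006 N m, no detent), so any push that misses its centre spins it; its 170 mm foot is fixed. Its centre is midway between the red and yellow spots; the four spot centres lie 94 mm from it, 90 degrees apart.
- spot_red (a point): Centre of the round red spot (80 mm across), on the plate's top face. The axes of all four spot points are the plate's: x points from the plate's centre to the blue spot, y from the centre to the red spot, z up.
- spot_yellow (a point): Centre of the round yellow spot (72 mm across), on the plate's top face, opposite the red one.
- spot_green (a point): Centre of the round green spot (72 mm across), on the plate's top face, opposite the blue one.
- spot_blue (a point): Centre of the blue rectangle (118 mm by 76 mm), on the plate's top face; its long side runs radially, along the point's x axis.
- jam_jar: Jam jar of clear glass with red jam and a pale lid, 65 mm across, 94 mm tall, about 0.33 kg; its lid (63 mm across) takes the top 11 mm. Stands on the worktop. Origin at the centre of its underside, z up.
- bean_tin: Upright food tin with gold rims and a picture label with red tomatoes, 57 mm across, 72 mm tall, about 0.18 kg. It starts standing on the turntable's red spot, which is not its own. Origin at the centre of its underside, z up.
- salt_shaker: White square salt shaker with a steel cap, 41 x 41 x 85 mm tall, about 0.16 kg. It starts on the turntable's green spot, where it belongs and stays. Origin at the centre of its underside, z up.
- sardine_tin: Flat oblong tin with rounded corners, blue lid and gold sides, 63 mm (x) by 105 mm (y) by 26 mm tall, about 0.15 kg. Lies flat on the worktop, lid up. Origin at the centre of its underside, y along its length, z up.
- tea_box: Bystander: red cardboard tea box, 70 x 128 x 80 mm tall. Origin at the centre of its underside.
- tuna_tin: Bystander: low round tin with a pale label with green peas and a steel lid, 76 mm across, 58 mm tall. Origin at the centre of its underside.
Not all that is in view belongs to the job. Leave any purple or turquoise look-alike of the jam_jar alone.

How it is judged:
At the end, for the whole second after the job is handed in: Bean tin on yellow, jam jar on red, salt shaker on green, sardine tin on blue: centres within 15 mm of the marks', resting upright (0.1 rad) on the plate, at rest; the sardine tin within 0.26 rad of the rectangle, either way round; the turntable still, within 0.12 rad of where it stood (horizontal distance between jam_jar and spot_red below 0.015 m and z of jam_jar in the frame of spot_red between -0.004 and 0.006 m and angle between each of jam_jar, bean_tin, salt_shaker, sardine_tin's own z axis and vertical below 0.1 rad and linear speed of each of jam_jar, bean_tin, salt_shaker, sardine_tin below 0.02 m/s and horizontal distance between bean_tin and spot_yellow below 0.015 m and z of bean_tin in the frame of spot_yellow between -0.004 and 0.006 m and horizontal distance between salt_shaker and spot_green below 0.015 m and z of salt_shaker in the frame of spot_green between -0.004 and 0.006 m and horizontal distance between sardine_tin and spot_blue below 0.015 m and z of sardine_tin in the frame of spot_blue between -0.004 and 0.006 m and angle between the y axis of sardine_tin and the x axis of spot_blue, either way round below 0.26 rad and value of joint turntable between -0.12 and 0.12 rad and velocity of joint turntable between -0.05 and 0.05 rad/s); the robot touches nothing.
It fails at once if the turntable is turned more than 0.12 rad (7 degrees) either way from where it stood (value of joint turntable above 0.12 rad or value of joint turntable below -0.12 rad).
It fails at once if the bean tin, jam jar, sardine tin or salt shaker is dropped (falls freely faster than 0.5 m/s, about 13 mm) ((contact force between jam_jar and anything else below 0.01 N and linear speed of jam_jar above 0.5 m/s) or (contact force between bean_tin and anything else below 0.01 N and linear speed of bean_tin above 0.5 m/s) or (contact force between salt_shaker and anything else below 0.01 N and linear speed of salt_shaker above 0.5 m/s) or (contact force between sardine_tin and anything else below 0.01 N and linear speed of sardine_tin above 0.5 m/s)).
It fails at once if one of these is knocked over (tilted more than 0.8 rad) (angle between any of jam_jar, bean_tin, salt_shaker, sardine_tin's own z axis and vertical above 0.8 rad).
It fails at once if a bystander (tea box, tuna tin) is moved more than 30 mm (distance of any of tea_box, tuna_tin from where it was at the start of the episode above 0.03 m).
It also fails if it takes over 64 s, if anything falls off the work surface, if the arm or the gripper's body presses on something with over 40 N, if the wrist force passes 120 N, or if a joint passes its speed limit or range.

## Working session

There is one attempt and no reset: what is moved stays moved. The work goes in short steps, Python scripts to look and compute and a shell command to move; the robot and the scene stay as the last step left them, time stands still between calls to the robot, and variables do not carry over. Pictures are saved under pics/ and viewed, at most 10 in all, crops included, and the job is handed in when it is done.

```bash
mkdir -p pics; cat > h.py <<'E'
import numpy as np,cv2
from workcell import manip,camera
def ray(c,uv):
    K=np.array([[c['fx'],0,c['cx']],[0,c['fy'],c['cy']],[0,0,1.]])
    p=cv2.undistortPoints(np.array(uv,float).reshape(-1,1,2),K,np.array(c['distortion'],float)).reshape(-1,2)
    E=np.array(c['extrinsics']);R=E[:3,:3];o=-R.T@E[:3,3]
    return o,np.c_[p,np.ones(len(p))]@R
def plane(c,uv,z):
    o,d=ray(c,uv);return o+d*((z-o[2])/d[:,2])[:,None]
def cloud(c):
    h,w=c['z_map'].shape;u,v=np.meshgrid(np.arange(w),np.arange(h))
    o,d=ray(c,np.c_[u.ravel(),v.ravel()]);return (o+d*c['z_map'].ravel()[:,None]).reshape(h,w,3)
E
python3 - <<'E'
from h import *
import pickle
for n in('scene','top'):
    c=camera(n);pickle.dump(c,open(n+'.pkl','wb'))
    cv2.imwrite(f'pics/{n}0.png',cv2.resize(c['pixels'][...,::-1],(800,600),interpolation=cv2.INTER_CUBIC))
    E=np.array(c['extrinsics']);print(n,-E[:3,:3].T@E[:3,3],E[2,:3],E[0,:3],(c['z_map']>0).mean())
o=manip.get_obs();print({k:np.round(v,3) for k,v in o.items()})
E
```

```text
scene [-0.82947564 -0.87671431  0.70059885] [ 0.82023782  0.41163526 -0.39719809] [ 0.43841115 -0.89840656 -0.02571617] 0.996063232421875
top [ 0.30712237 -0.22944914  0.97613497] [ 1.93047866e-01 -4.48172270e-04 -9.81189238e-01] [-0.01612377 -0.99986632 -0.00271563] 0.9957784016927084
{'clock': np.float64(0.1), 'joint_pos': array([ 1.084,  0.333, -0.065,  1.461,  0.022,  1.35 , -0.089]), 'joint_velocities': array([-0.   , -0.002, -0.001, -0.003, -0.002, -0.   ,  0.   ]), 'tau': array([ 1.0000e-03, -6.2675e+01,  4.9000e-02, -3.9243e+01,  1.6000e-02,
        7.0000e-03, -0.0000e+00]), 'position': array([ 0.28 , -0.559,  0.303]), 'ee_rot': array([ 0.973,  0.23 , -0.   , -0.001]), 'ft_force': array([ 0.073, -0.726, -0.081]), 'torque': array([-0.015, -0.035, -0.002]), 'grasp_force': np.float64(0.0), 'grip_width': np.float64(0.999)}
```

View pics/scene0.png

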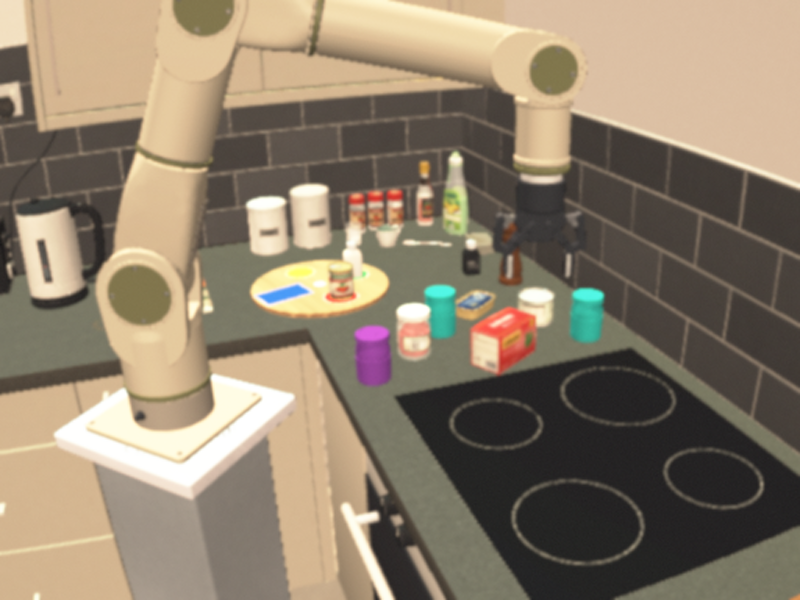

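View pics/top0.png

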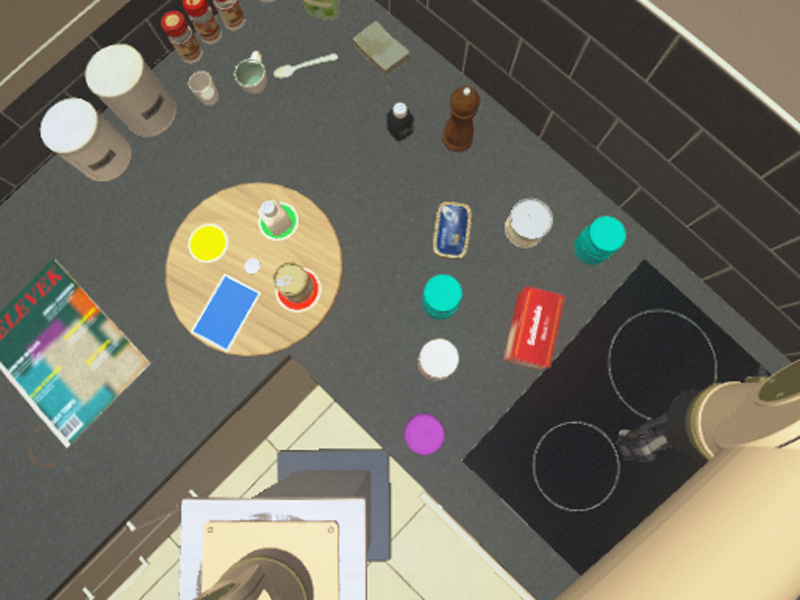

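The top view (800x600) shows the plate at (253,268), with yellow (208,243), green with the shaker (277,218), red with the bean tin (296,285) and blue (226,313). The jam jar's lid is at (438,359), between the turquoise (442,296) and purple (425,434) look-alikes. The sardine tin is at (452,229), tuna at (528,222) and tea box at (534,327).

```bash
python3 - <<'E'
from h import *
import pickle
T=pickle.load(open('top.pkl','rb'));S=pickle.load(open('scene.pkl','rb'))
s=1.5625
PT=cloud(T);PS=cloud(S)
hsv=cv2.cvtColor(T['pixels'],cv2.COLOR_RGB2HSV)
def near(u,v,r):
    m=np.zeros(hsv.shape[:2],np.uint8);cv2.circle(m,(int(u/s),int(v/s)),int(r/s),1,-1);return m>0
def hue(a,b,smin=100,vmin=60):return (hsv[...,0]>=a)&(hsv[...,0]<=b)&(hsv[...,1]>smin)&(hsv[...,2]>vmin)
# heights: plate etc. from both cameras' depth
hs=cv2.cvtColor(S['pixels'],cv2.COLOR_RGB2HSV)
def medz(P,u,v,r=2):
    u,v=int(u/s),int(v/s);return np.round(np.median(P[v-r:v+r+1,u-r:u+r+1].reshape(-1,3),0),4)
print('plate top yel',medz(PT,208,243),'scene yel',medz(PS,300,271,1))
print('blue',medz(PT,226,313),medz(PS,284,294,1))
print('table',medz(PT,380,250))
zp=0.032
def cen(m):
    n,l,st,c=cv2.connectedComponentsWithStats(m.astype(np.uint8));i=1+np.argmax(st[1:,4]);return (l==i)
my=cen(hue(22,34)&near(208,243,32));cs=max(cv2.findContours(my.astype(np.uint8),0,1)[0],key=cv2.contourArea)
ys=plane(T,[cv2.fitEllipse(cs)[0]],zp)[0];print('yellow',ys)
mb=cen(hue(100,125)&near(226,313,60));cb=max(cv2.findContours(mb.astype(np.uint8),0,1)[0],key=cv2.contourArea)
w=plane(T,cb.reshape(-1,2),zp)[:,:2].astype(np.float32);rb=cv2.minAreaRect(w*1000);print('blue',rb)
def circ(p):
    A=np.c_[2*p,np.ones(len(p))];x=np.linalg.lstsq(A,(p**2).sum(1),rcond=None)[0];return x[:2],np.sqrt(x[2]+x[:2]@x[:2])
for n,(u,v),m in(('green',(277,218),hue(40,85)),('red',(296,285),(hue(0,8)|hue(172,180)))):
    m=m&near(u,v,34); pts=np.argwhere(m)[:,::-1];hull=cv2.convexHull(pts.astype(np.int32))
    q=plane(T,pts,zp)[:,:2]; print(n,len(pts),cv2.minEnclosingCircle((q*1000).astype(np.float32)))
# things: points above threshold in top cloud
for n,(u,v),r,zmin in(('jar',(438,359),30,.085),('bean',(293,280),30,.095),('salt',(270,210),26,.1),('sard',(452,229),45,.018),('tuna',(528,222),35,.05),('tea',(534,327),60,.07),('turq',(442,296),30,.08),('purple',(425,434),30,.08)):
    for nm,P,m in(('top',PT,near(u,v,r)),):
        p=P[m&(P[...,2]>zmin)&(P[...,2]<.16)]
        if len(p)<5: print(n,len(p));continue
        z=np.percentile(p[:,2],80);q=p[p[:,2]>np.median(p[:,2])-.006,:2]
        print(n,len(p),'z',round(z,4),'rect',[np.round(x,1) for x in cv2.minAreaRect((q*1000).astype(np.float32))],'circ',np.round(cv2.minEnclosingCircle((q*1000).astype(np.float32))[0],1))
# scene cloud: tops
for n,(x,y),r in(('jar',(413,330),40),('bean',(341,280),25),('sard',(475,305),25)):
    pass
np.save('PS.npy',PS)
for n,u,v in(('jar',414,312),('bean',341,267),('sard',475,304),('salt',352,238)): print('scene',n,medz(PS,u,v,1))
E
```

```text
plate top yel [0.6    0.1212 0.0322] scene yel [0.6089 0.1252 0.0338]
blue [0.4712 0.0831 0.0321] [0.4675 0.0824 0.034 ]
table [ 5.887e-01 -1.884e-01  2.000e-04]
yellow [0.59956605 0.12219583 0.032     ]
blue ((473.24163818359375, 83.10501098632812), (67.90670776367188, 110.61308288574219), 61.45485305786133)
green 121 ((638.4658203125, -5.682889938354492), 32.14092254638672)
red 180 ((510.7647705078125, -44.96073532104492), 36.171749114990234)
jar 492 z 0.0943 rect [array([ 381.6, -283.8]), array([60.5, 60.5]), np.float64(88.1)] circ [ 381.5 -284.5]
bean 392 z 0.1025 rect [array([514.6, -45.8]), array([57. , 55.7]), np.float64(26.9)] circ [514.9 -44.9]
salt 80 z 0.1166 rect [array([634.3,  -7.1]), array([22.3, 22.3]), np.float64(52.4)] circ [633.9  -7.4]
sard 742 z 0.0244 rect [array([ 619.3, -318.8]), array([ 62.5, 104.6]), np.float64(80.9)] circ [ 619.6 -319.3]
tuna 580 z 0.0565 rect [array([ 626.9, -457.3]), array([73.5, 75.9]), np.float64(1.1)] circ [ 626.9 -456.7]
tea 1263 z 0.0792 rect [array([ 432.1, -451.9]), array([ 67.9, 125.9]), np.float64(74.3)] circ [ 432.  -452.8]
turq 473 z 0.0944 rect [array([ 487.9, -293. ]), array([59.1, 60.4]), np.float64(88.8)] circ [ 487.8 -293.7]
purple 513 z 0.0943 rect [array([ 261.7, -258.5]), array([59. , 57.9]), np.float64(89.0)] circ [ 262.6 -258.5]
scene jar [ 0.376  -0.288   0.0948]
scene bean [ 0.5167 -0.0475  0.1026]
scene sard [ 0.6091 -0.3293  0.025 ]
scene salt [0.8931 0.1423 0.0265]
```

```bash
cat > go.py <<'E'
import sys,numpy as np
from scipy.spatial.transform import Rotation as R
from workcell import manip
# go.py x y z yawdeg : yaw = world angle of the tool's y axis (mod 180); prints shift (mm, tool axes) and twist
x,y,z,a=map(float,sys.argv[1:5]);o=manip.get_obs();M=R.from_quat(o['ee_rot']).as_matrix()
s=M.T@(np.array([x,y,z])-np.array(o['position']))*1000
cur=np.degrees(np.arctan2(M[1,1],M[0,1]));d=(a-cur+90)%180-90
print('t',round(float(o['clock']),2),'shift',s.round(1),'twist',round(-np.radians(d),3),'or',round(-np.radians(d-np.sign(d)*180),3),'yaw',round(cur,1),'tilt',round(float(np.degrees(np.arccos(-M[2,2]))),2),'j7',round(float(o['joint_pos'][6]),2),'w',round(float(o['grip_width']),3),'gf',round(float(o['grasp_force']),1))
E
python3 go.py .515 -.045 .22 61.7
```

```text
t 0.1 shift [ 440.5 -354.    83.6] twist 0.958 or -2.184 yaw -63.4 tilt 0.07 j7 -0.09 w 0.999 gf 0.0
```

```bash
python3 -m creep '[[[40,-32,8],-0.12],[[80,-64,16],-0.24],[[115,-92,24],-0.36],[[145,-116,30],-0.48],[[175,-140,36],-0.6]]' 1 30; python3 go.py .515 -.045 .22 61.7
```

```text
clock: 0.52
position: [0.366, -0.3702, 0.2702]
ee_rot: [0.86, 0.51, -0.0, -0.0]
ft_force: [0.5, -0.9, -0.5]
grip_width: 1.0
grasp_force: 0.0
t 0.52 shift [356.8 -25.6  50.2] twist 1.563 or -1.578 yaw -28.7 tilt 0.03 j7 0.17 w 1.0 gf 0.0
```

```bash
python3 -m creep '[[[36,-3,5],-0.12],[[72,-6,10],-0.24],[[108,-8,15],-0.36],[[144,-10,20],-0.48],[[170,-12,25],-0.6]]' >/dev/null; python3 go.py .515 -.045 .22 61.7
```

```text
t 0.93 shift [161.   93.   25.6] twist -0.975 or 2.166 yaw 5.8 tilt 0.03 j7 0.43 w 0.997 gf 0.0
```

```bash
python3 -m creep '[[[32,19,5],-0.12],[[64,37,10],-0.24],[[96,56,15],-0.36],[[125,74,20],-0.48],[[145,84,25],-0.6]]' >/dev/null; python3 go.py .515 -.045 .22 61.7
```

```text
t 1.35 shift [ 9.1 15.6  0.7] twist -0.375 or 2.767 yaw 40.2 tilt 0.07 j7 0.63 w 0.997 gf 0.0
```

```bash
python3 -m creep '[[[5,8,0],-0.12],[[9,15,0],-0.25],[[9.1,15.6,0],-0.375],[[9.1,15.6,0],-0.375],[[9.1,15.6,0],-0.375]]' >/dev/null; python3 go.py .515 -.045 .135 61.7
python3 - <<'E'
from h import *
c=camera('top');cv2.imwrite('pics/top1.png',cv2.resize(c['pixels'][70:260,80:330,::-1],(800,608))[:600])
E
```

```text
t 1.77 shift [ 0.9  3.9 85.5] twist -0.013 or 3.129 yaw 61.0 tilt 0.03 j7 0.95 w 1.0 gf 0.0
```

View pics/top1.png

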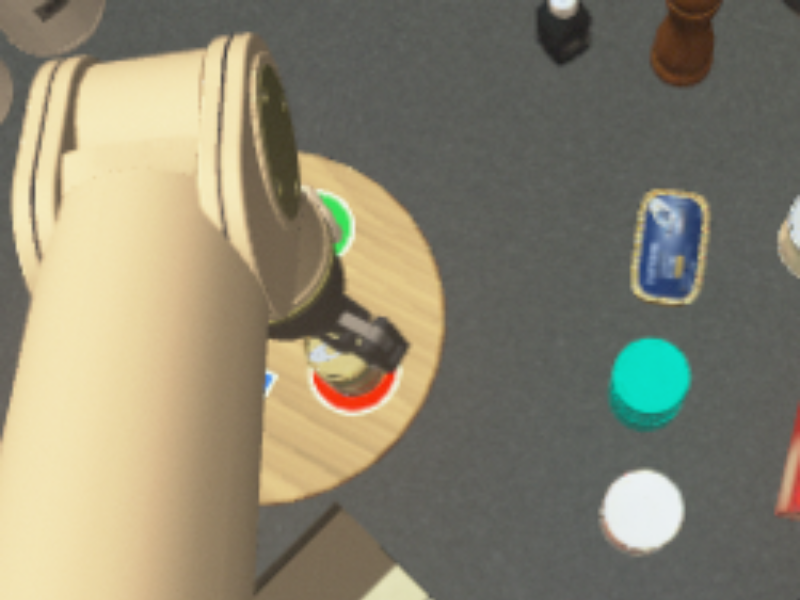

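The gripper hangs over the bean tin at crop (345,365), with a finger at (380,345). I'll correct the small offset and go down.

```bash
python3 -m creep '[[[1,4,20],-0.013],[[1,4,42],-0.013],[[1,4,64],-0.013],[[1,4,80],-0.013],[[1,4,85],-0.013]]'; python3 -m creep '[[[0,0,0],0],[[0,0,0],0]]' >/dev/null; python3 go.py .515 -.045 .135 61.7
```

```text
clock: 2.23
position: [0.5138, -0.0452, 0.1334]
ee_rot: [0.245, 0.97, -0.0, -0.002]
ft_force: [-0.0, 0.5, 0.0]
grip_width: 0.998
grasp_force: 0.0
t 2.4 shift [ 0.4 -0.4  1.5] twist 0.002 or -3.139 yaw 61.8 tilt 0.03 j7 0.89 w 1.0 gf 0.0
```

```bash
for i in 1 2; do python3 -m creep '[[[0,0,0],0],[[0,0,0],0],[[0,0,0],0],[[0,0,0],0],[[0,0,0],0]]' 0.3 30; done; python3 go.py .515 -.045 .135 61.7
```

```text
clock: 2.82
position: [0.5159, -0.0449, 0.137]
ee_rot: [0.243, 0.97, -0.0, 0.001]
ft_force: [-1.0, -0.9, 6.4]
grip_width: 0.664
grasp_force: 31.4
clock: 3.23
position: [0.516, -0.0449, 0.137]
ee_rot: [0.243, 0.97, -0.0, 0.001]
ft_force: [-0.7, -0.5, 6.6]
grip_width: 0.661
grasp_force: 31.4
t 3.23 shift [ 0.8 -0.6  2. ] twist 0.004 or -3.138 yaw 61.9 tilt 0.12 j7 0.89 w 0.661 gf 31.4
```

```bash
python3 -m creep '[[[0,0,-6],0],[[0,0,-15],0],[[0,0,-30],0],[[0,0,-45],0],[[0,0,-50],0]]'; python3 go.py .6 .1218 .187 61.7;  python3 - <<'E'
from h import *
c=camera('scene');cv2.imwrite('pics/s1.png',cv2.resize(c['pixels'][130:230,130:280,::-1],(780,520)))
E
```

```text
clock: 3.65
position: [0.5161, -0.0445, 0.1884]
ee_rot: [0.242, 0.97, 0.0, 0.001]
ft_force: [0.6, 0.3, -1.4]
grip_width: 0.661
grasp_force: 32.4
t 3.65 shift [  4.2 186.2   1.6] twist 0.004 or -3.137 yaw 61.9 tilt 0.17 j7 0.94 w 0.661 gf 32.4
```

View pics/s1.png

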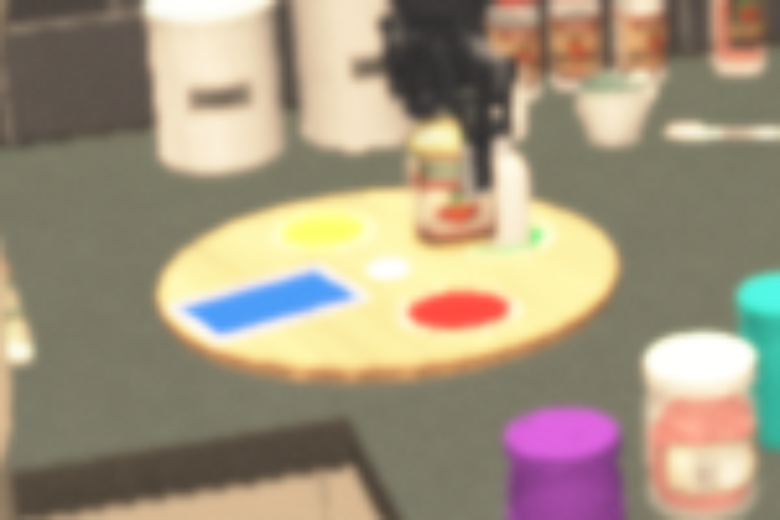

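The tin is held upright at (455,190) of the crop, the plate's red spot is free at (460,310), and yellow is clear at (325,230). I'll check the plate angle from this view while moving.

```bash
cat > plate.py <<'E'
from h import *
c=camera('scene');h=cv2.cvtColor(c['pixels'],cv2.COLOR_RGB2HSV)
def spot(a,b,roi=(160,205,155,260)):
    m=((h[...,0]>=a)&(h[...,0]<=b)&(h[...,1]>130)&(h[...,2]>120)).astype(np.uint8);k=np.zeros_like(m);k[roi[0]:roi[1],roi[2]:roi[3]]=1;m*=k
    n,l,s,ce=cv2.connectedComponentsWithStats(m);i=1+np.argmax(s[1:,4]);ct=cv2.findContours((l==i).astype(np.uint8),0,1)[0][0].reshape(-1,2)
    w=plane(c,ct,.032)[:,:2]*1000;M=cv2.moments(w.astype(np.float32));return np.array([M['m10'],M['m01']])/M['m00'],s[i,4],cv2.minAreaRect(w.astype(np.float32))
y,ny,_=spot(23,32);b,nb,rb=spot(100,120)
print('yellow',y.round(1),ny,'blue',b.round(1),nb,rb[2],'angle y->b',np.degrees(np.arctan2(*(b-y)[::-1])).round(2))
try:
    r,nr,_=spot(172,180);print('red',r.round(1),nr,'angle r->y',np.degrees(np.arctan2(*(y-r)[::-1])).round(2),'mid',(r+y)/2)
except Exception as e: print(e)
E
python3 plate.py
python3 - <<'E'
import pickle,h,numpy as np
import builtins
c=pickle.load(open('scene.pkl','rb'));h.camera=lambda n:c
exec(open('plate.py').read().replace('from h import *','from h import *'))
E
python3 -m creep '[[[1,25,0],0],[[2,60,0],0],[[3,97,0],0],[[4,132,0],0],[[4,160,0],0]]'; python3 -m creep '[[[0,16,0],0],[[0,26,0],0],[[0,26,0],0],[[0,26,0],0]]' >/dev/null;python3 go.py .6 .1218 .137 61.7
```

```text
yellow [603.6 122.8] 33 blue [476.3  84.1] 141 61.29229736328125 angle y->b -163.09
attempt to get argmax of an empty sequence
yellow [604.7 122.2] 35 blue [477.   83.7] 141 61.29229736328125 angle y->b -163.22
attempt to get argmax of an empty sequence
clock: 4.17
position: [0.5871, 0.1011, 0.1849]
ee_rot: [0.242, 0.97, 0.0, -0.001]
ft_force: [0.2, 0.4, -1.2]
grip_width: 0.665
grasp_force: 32.7
t 4.5 shift [-0.6  1.5 48.1] twist 0.004 or -3.137 yaw 61.9 tilt 0.08 j7 0.58 w 0.664 gf 32.7
```

```bash
python3 -m creep '[[[-0.6,1.5,12],0],[[-0.6,1.5,25],0],[[-0.6,1.5,36],0],[[-0.6,1.5,42],0],[[-0.6,1.5,45],0]]'; python3 -m creep '[[[0,0,1],0],[[0,0,2],0],[[0,0,2.5],0],[[0,0,3],0],[[0,0,3.5],0]]';python3 go.py .6 .1218 .137 61.7
```

```text
clock: 4.92
position: [0.5996, 0.1216, 0.1389]
ee_rot: [0.243, 0.97, -0.001, -0.001]
ft_force: [-0.5, 1.2, -2.2]
grip_width: 0.662
grasp_force: 32.7
clock: 5.33
position: [0.6007, 0.1225, 0.1377]
ee_rot: [0.242, 0.97, 0.0, 0.0]
ft_force: [0.6, 0.0, -2.5]
grip_width: 0.662
grasp_force: 32.7
t 5.33 shift [ 0.3 -0.9  0.7] twist 0.004 or -3.137 yaw 61.9 tilt 0.04 j7 0.55 w 0.662 gf 32.7
```

```bash
python3 -m creep '[[[0,0,0.7],0],[[0,0,1.5],0],[[0,0,2],0],[[0,0,2],0],[[0,0,2],0]]'; python3 go.py .6 .1218 .137 61.7
```

```text
clock: 5.75
position: [0.6013, 0.1222, 0.137]
ee_rot: [0.243, 0.97, 0.0, 0.001]
ft_force: [-1.7, -1.6, 9.4]
grip_width: 0.661
grasp_force: 33.7
t 5.75 shift [ 1. -1.  0.] twist 0.004 or -3.138 yaw 61.9 tilt 0.14 j7 0.55 w 0.661 gf 33.7
```

```bash
python3 -m creep '[[[0,0,-0.7],0],[[0,0,-0.7],0],[[0,0,-0.7],0],[[0,0,-0.7],0]]' 0.8; python3 -m creep '[[[0,0,0],0],[[0,0,0],0],[[0,0,0],0],[[0,0,0],0]]' 1;  python3 -m creep '[[[0,0,-15],0],[[0,0,-40],0],[[0,0,-75],0],[[0,0,-110],0],[[0,0,-125],0]]'; python3 go.py .3815 -.2845 .26 90
```

```text
clock: 6.08
position: [0.6004, 0.1225, 0.1359]
ee_rot: [0.242, 0.97, -0.0, -0.0]
ft_force: [-0.2, -0.0, 0.3]
grip_width: 0.797
grasp_force: 0.0
clock: 6.42
position: [0.6004, 0.1224, 0.136]
ee_rot: [0.242, 0.97, -0.0, -0.0]
ft_force: [-0.1, -0.5, -0.3]
grip_width: 0.999
grasp_force: 0.0
clock: 6.83
position: [0.6014, 0.1231, 0.2659]
ee_rot: [0.242, 0.97, 0.001, 0.002]
ft_force: [0.2, 0.2, 0.2]
grip_width: 0.999
grasp_force: 0.0
t 6.83 shift [   2.4 -463.2    4.3] twist -0.49 or 2.652 yaw 62.0 tilt 0.3 j7 0.61 w 0.999 gf 0.0
```

```bash
python3 plate.py; python3 -m creep '[[[0,-25,0],0],[[1,-65,0],0],[[1,-106,0],0],[[1,-147,0],0],[[1,-188,0],0]]'>/dev/null; python3 -m creep '[[[0,-40,0],0],[[1,-80,0],0],[[1,-120,0],0],[[1,-160,0],0],[[1,-195,0],0]]' >/dev/null; python3 go.py .3815 -.2845 .2 61.7
```

```text
yellow [nan nan] 3 blue [477.5  84.6] 139 62.11587142944336 angle y->b nan
attempt to get argmax of an empty sequence
t 7.72 shift [ -0.9 -76.3  61.1] twist 0.003 or -3.139 yaw 61.9 tilt 0.04 j7 1.44 w 0.997 gf 0.0plate.py:6: RuntimeWarning: invalid value encountered in divide
  w=plane(c,ct,.032)[:,:2]*1000;M=cv2.moments(w.astype(np.float32));return np.array([M['m10'],M['m01']])/M['m00'],s[i,4],cv2.minAreaRect(w.astype(np.float32))
```

```bash
python3 -m creep '[[[-0.5,-30,15],0],[[-0.9,-55,35],0],[[-0.9,-70,52],0],[[-0.9,-76,60],0],[[-0.9,-76,60],0]]'>/dev/null; python3 -m creep '[[[0,0,0],0],[[0,0,0],0]]'>/dev/null; python3 go.py .3815 -.2843 .12 61.7
python3 - <<'E'
from h import *
c=camera('top');P=cloud(c);q=P[(P[...,2]>.088)&(P[...,2]<.1)&(abs(P[...,0]-.3815)<.05)&(abs(P[...,1]+.2843)<.05)][:,:2]*1000
print(len(q),cv2.minAreaRect(q.astype(np.float32)))
cv2.imwrite('pics/top2.png',cv2.resize(c['pixels'][90:310,90:350,::-1],(700,592)))
E
```

```text
t 8.3 shift [ 1.6 -4.4 82. ] twist 0.006 or -3.135 yaw 62.1 tilt 0.08 j7 1.57 w 1.0 gf 0.0
0 ((0.0, 0.0), (0.0, 0.0), 0.0)
```

View pics/top2.png

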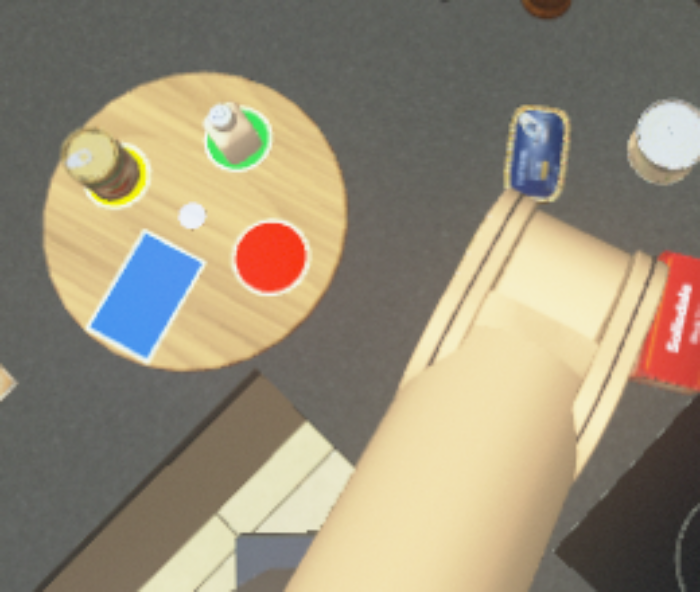

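The bean tin stands on yellow (115,175 in the crop), with the red spot free at (270,257) and the plate apparently unturned. The jar is hidden below the arm. I'll go down on the jar and measure the placing.

```bash
cat > chk.py <<'E'
from h import *
c=camera('top');P=cloud(c);h=cv2.cvtColor(c['pixels'],cv2.COLOR_RGB2HSV)
roi=np.zeros(h.shape[:2],np.uint8);roi[110:235,100:225]=1
def spot(m):
    m=(m&(h[...,1]>130)&(h[...,2]>80)&(roi>0)).astype(np.uint8)
    n,l,s,_=cv2.connectedComponentsWithStats(m)
    if n<2:return None
    i=1+np.argmax(s[1:,4]);ct=max(cv2.findContours((l==i).astype(np.uint8),0,1)[0],key=cv2.contourArea).reshape(-1,2)
    w=(plane(c,ct,.032)[:,:2]*1000).astype(np.float32);return s[i,4],cv2.minAreaRect(w)
H=h[...,0]
print('red',spot((H<8)|(H>172)));print('blue',spot((H>100)&(H<125)))
def top(n,x,y,z0,z1,r=.045):
    q=P[(P[...,2]>z0)&(P[...,2]<z1)&(abs(P[...,0]-x)<r)&(abs(P[...,1]-y)<r)]
    if len(q)>5: print(n,len(q),'z',q[:,2].max().round(4),[np.round(v,1) for v in cv2.minAreaRect((q[:,:2]*1000).astype(np.float32))])
top('bean@y',.6,.122,.097,.11);top('salt',.638,-.006,.105,.125,.03);top('jar@r',.511,-.044,.118,.135)
top('sard@b',.473,.083,.05,.065,.07);top('sard0',.619,-.319,.018,.03,.07)
E
python3 chk.py; python3 -m creep '[[[1.6,-4.4,8],0],[[1.6,-4.4,25],0],[[1.6,-4.4,45],0],[[1.6,-4.4,65],0],[[1.6,-4.4,80],0]]'>/dev/null; python3 -m creep '[[[0,0,0],0],[[0,0,0],0],[[0,0,0],0]]'; python3 go.py .3815 -.2843 .12 61.7
```

```text
red (np.int32(516), ((511.2769470214844, -44.3551025390625), (69.73202514648438, 67.53661346435547), 89.08207702636719))
blue (np.int32(945), ((473.4400634765625, 83.77642059326172), (67.60191345214844, 109.03964233398438), 60.761985778808594))
bean@y 343 z 0.1068 [array([600.1, 123.2]), array([55. , 54.3]), np.float64(65.3)]
salt 75 z 0.1199 [array([634.2,  -7.4]), array([23.6, 22.6]), np.float64(58.5)]
sard0 719 z 0.0297 [array([ 620.3, -319. ]), array([ 62.4, 103.3]), np.float64(80.7)]
clock: 9.07
position: [0.3805, -0.2854, 0.1219]
ee_rot: [0.242, 0.97, -0.0, 0.001]
ft_force: [0.2, -0.2, 1.0]
grip_width: 0.999
grasp_force: 0.0
t 9.07 shift [-0.3  1.4  1.9] twist 0.004 or -3.137 yaw 62.0 tilt 0.07 j7 1.53 w 0.999 gf 0.0
```

```bash
for i in 1 2; do python3 -m creep '[[[0,0,5],0],[[0,0,5],0],[[0,0,5],0],[[0,0,5],0],[[0,0,5],0]]' 0.4 40; python3 -m creep '[[[0,0,-5],0],[[0,0,-5],0]]' 0.4 40 >/dev/null; done; python3 go.py .3815 -.2843 .12 61.7; python3 -m creep '[[[0,0,-10],0],[[0,0,-30],0],[[0,0,-60],0],[[0,0,-85],0],[[0,0,-90],0]]'; python3 -m creep '[[[0,0,0],0],[[0,0,0],0]]';python3 go.py .5112 -.0443 .215 61.7
```

```text
clock: 9.48
position: [0.3803, -0.2855, 0.1167]
ee_rot: [0.243, 0.97, -0.0, 0.0]
ft_force: [-2.3, -0.3, 6.4]
grip_width: 0.731
grasp_force: 44.0
clock: 10.07
position: [0.3805, -0.2856, 0.1163]
ee_rot: [0.242, 0.97, -0.0, 0.001]
ft_force: [-0.1, 0.3, 5.2]
grip_width: 0.727
grasp_force: 45.9
t 10.23 shift [-0.8  1.5  1.3] twist 0.004 or -3.137 yaw 61.9 tilt 0.01 j7 1.53 w 0.733 gf 45.3
clock: 10.65
position: [0.3815, -0.2859, 0.2155]
ee_rot: [0.242, 0.97, -0.001, 0.003]
ft_force: [1.2, -0.2, -1.6]
grip_width: 0.731
grasp_force: 45.3
clock: 10.82
position: [0.3797, -0.2851, 0.2104]
ee_rot: [0.243, 0.97, -0.0, -0.0]
ft_force: [0.3, -1.4, -3.6]
grip_width: 0.733
grasp_force: 45.2
t 10.82 shift [ -2.7 274.4  -4.6] twist 0.004 or -3.138 yaw 61.9 tilt 0.03 j7 1.59 w 0.733 gf 45.2
```

```bash
python3 -m creep '[[[-1,22,0],0],[[-2,58,0],0],[[-2.7,98,0],0],[[-2.7,138,0],0],[[-2.7,178,0],0]]'>/dev/null; python3 -m creep '[[[0,37,0],0],[[0,67,0],0],[[0,87,0],0],[[0,95,0],0],[[0,95,0],0]]'>/dev/null;python3 -m creep '[[[0,0,0],0],[[0,0,0],0],[[0,0,0],0]]'; python3 go.py .5112 -.0443 .1485 61.7
```

```text
clock: 11.9
position: [0.5103, -0.0473, 0.2106]
ee_rot: [0.244, 0.97, -0.0, -0.0]
ft_force: [0.1, 0.5, -3.9]
grip_width: 0.735
grasp_force: 45.3
t 11.9 shift [ 0.6  3.1 62.1] twist 0.002 or -3.14 yaw 61.8 tilt 0.06 j7 0.96 w 0.735 gf 45.3
```

```bash
python3 -m creep '[[[0.6,3.1,12],0],[[0.6,3.1,28],0],[[0.6,3.1,44],0],[[0.6,3.1,53],0],[[0.6,3.1,56],0]]'>/dev/null; python3 -m creep '[[[0,0,0.5],0],[[0,0,1],0],[[0,0,1.5],0],[[0,0,2],0],[[0,0,2],0]]'; python3 -m creep '[[[0,0,0.5],0],[[0,0,1],0],[[0,0,1.5],0],[[0,0,2],0],[[0,0,2],0]]'; python3 go.py .5112 -.0443 .1485 61.7
```

```text
clock: 12.73
position: [0.5121, -0.0427, 0.1535]
ee_rot: [0.242, 0.97, -0.0, 0.0]
ft_force: [0.1, -0.4, -3.3]
grip_width: 0.729
grasp_force: 45.3
clock: 13.15
position: [0.5118, -0.0426, 0.1509]
ee_rot: [0.242, 0.97, -0.0, -0.0]
ft_force: [0.5, 0.8, -3.7]
grip_width: 0.737
grasp_force: 45.3
t 13.15 shift [-0.3 -1.8  2.4] twist 0.004 or -3.137 yaw 61.9 tilt 0.0 j7 0.91 w 0.737 gf 45.3
```

```bash
python3 -m creep '[[[0,-1,0.5],0],[[0,-1.8,1],0],[[0,-1.8,1.5],0],[[0,-1.8,2],0],[[0,-1.8,2],0]]'; python3 -m creep '[[[0,0,0.5],0],[[0,0,1],0],[[0,0,1],0],[[0,0,1],0]]'; python3 go.py .5112 -.0443 .1485 61.7
```

```text
clock: 13.57
position: [0.5109, -0.0442, 0.1489]
ee_rot: [0.243, 0.97, -0.0, -0.0]
ft_force: [0.1, -0.0, -2.8]
grip_width: 0.734
grasp_force: 45.3
clock: 13.9
position: [0.5113, -0.0442, 0.1484]
ee_rot: [0.242, 0.97, -0.0, 0.0]
ft_force: [0.2, 0.1, 1.0]
grip_width: 0.734
grasp_force: 45.6
t 13.9 shift [ 0.  -0.1 -0.1] twist 0.004 or -3.137 yaw 61.9 tilt 0.05 j7 0.91 w 0.734 gf 45.6
```

```bash
python3 -m creep '[[[0,0,0],0],[[0,0,0],0],[[0,0,0],0],[[0,0,0],0],[[0,0,0],0]]' 1 >/dev/null; python3 -m creep '[[[0,0,0],0],[[0,0,0],0]]';  python3 -m creep '[[[0,0,-12],0],[[0,0,-40],0],[[0,0,-75],0],[[0,0,-105],0],[[0,0,-110],0]]' >/dev/null; python3 go.py .6200 -.319 .2 80.7
```

```text
clock: 14.48
position: [0.511, -0.0442, 0.148]
ee_rot: [0.242, 0.97, -0.0, 0.0]
ft_force: [-0.1, -0.8, 0.0]
grip_width: 0.997
grasp_force: 0.0
t 14.9 shift [-223.5 -192.8   65.4] twist -0.327 or 2.815 yaw 62.0 tilt 0.44 j7 0.99 w 0.998 gf 0.0
```

```bash
python3 -m creep '[[[-18,-16,5],-0.07],[[-45,-39,10],-0.14],[[-73,-63,18],-0.21],[[-101,-87,25],-0.28],[[-129,-111,30],-0.327]]'>/dev/null; python3 go.py .6200 -.319 .2 80.7
```

```text
t 15.32 shift [ -64.7 -105.5   28.1] twist 0.003 or -3.138 yaw 80.9 tilt 0.02 j7 1.51 w 1.001 gf 0.0
```

```bash
python3 chk.py
```

```text
red (np.int32(3), ((497.83477783203125, -12.316250801086426), (6.362329006195068, 1.219555377960205), 27.37457275390625))
blue (np.int32(947), ((473.20159912109375, 83.74554443359375), (67.43986511230469, 109.06771850585938), 61.111846923828125))
bean@y 343 z 0.1064 [array([600. , 123.1]), array([55.3, 54.3]), np.float64(66.8)]
salt 72 z 0.1197 [array([632.8,  -7.4]), array([20.9, 23.4]), np.float64(1.9)]
jar@r 226 z 0.1292 [array([515.5, -28.8]), array([29.9, 59.7]), np.float64(78.6)]
sard0 745 z 0.0286 [array([ 619.8, -319. ]), array([ 62.5, 105.5]), np.float64(80.7)]
```

```bash
python3 -m creep '[[[-17,-28,7],0],[[-35,-58,14],0],[[-53,-87,22],0],[[-63,-102,28],0],[[-64.7,-105,28],0]]'>/dev/null; python3 -m creep '[[[0,0,0],0],[[0,0,0],0],[[0,0,0],0]]'>/dev/null; python3 go.py .62 -.319 .084 80.7
```

```text
t 16.03 shift [ -0.8  -3.7 117. ] twist 0.001 or -3.14 yaw 80.8 tilt 0.06 j7 1.63 w 0.999 gf 0.0
```

```bash
python3 -m creep '[[[-0.8,-3.7,20],0],[[-0.8,-3.7,50],0],[[-0.8,-3.7,80],0],[[-0.8,-3.7,98],0],[[-0.8,-3.7,105],0]]'>/dev/null; python3 -m creep '[[[0,0,5],0],[[0,0,10],0],[[0,0,15],0],[[0,0,17],0],[[0,0,17],0]]'; python3 go.py .62 -.319 .079 80.7
```

```text
clock: 16.87
position: [0.6197, -0.3207, 0.0784]
ee_rot: [0.081, 0.997, -0.0, 0.0]
ft_force: [-0.1, 0.9, 0.1]
grip_width: 0.996
grasp_force: 0.0
t 16.87 shift [ 0.   1.7 -0.6] twist -0.0 or 3.141 yaw 80.7 tilt 0.03 j7 1.59 w 0.996 gf 0.0
```

```bash
for i in 1 2; do python3 -m creep '[[[0,0,0],0],[[0,0,0],0],[[0,0,0],0],[[0,0,0],0],[[0,0,0],0]]' 0.4 40; done; python3 -m creep '[[[0,0,-8],0],[[0,0,-25],0],[[0,0,-55],0],[[0,0,-85],0],[[0,0,-95],0]]'; python3 -m creep '[[[0,0,0],0],[[0,0,0],0]]';  python3 - <<'E'
from h import *
c=camera('scene');cv2.imwrite('pics/s2.png',cv2.resize(c['pixels'][100:240,140:360,::-1],(780,496)))
E
python3 go.py .473 .0835 .18 61.5
```

```text
clock: 17.28
position: [0.62, -0.3209, 0.079]
ee_rot: [0.081, 0.997, -0.0, 0.001]
ft_force: [-0.8, -0.1, 5.8]
grip_width: 0.687
grasp_force: 43.1
clock: 17.7
position: [0.62, -0.3209, 0.079]
ee_rot: [0.081, 0.997, -0.0, 0.001]
ft_force: [-1.8, 0.7, 5.6]
grip_width: 0.683
grasp_force: 43.1
clock: 18.12
position: [0.6211, -0.3211, 0.1782]
ee_rot: [0.081, 0.997, -0.001, 0.003]
ft_force: [1.8, -0.3, 0.6]
grip_width: 0.687
grasp_force: 43.7
clock: 18.28
position: [0.6194, -0.3207, 0.1726]
ee_rot: [0.081, 0.997, -0.0, -0.0]
ft_force: [-0.8, -0.9, -2.7]
grip_width: 0.687
grasp_force: 43.7
t 18.33 shift [209.4 375.1  -8.1] twist 0.335 or -2.807 yaw 80.7 tilt 0.12 j7 1.63 w 0.689 gf 43.7
```

View pics/s2.png

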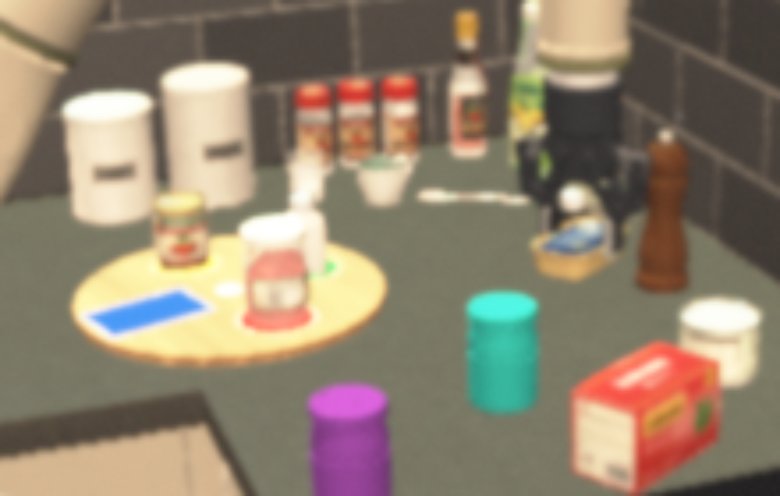

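The sardine tin hangs level in the fingers at (572,250) of the crop. Jar (277,275) and bean tin (182,230) stand upright on red and yellow. I'll carry the tin high over the jar to blue.

```bash
python3 -m creep '[[[10,17,-18],0.06],[[25,45,-40],0.12],[[42,75,-58],0.18],[[60,106,-65],0.25],[[79,140,-68],0.33]]'>/dev/null; python3 go.py .473 .0835 .24 61.5
```

```text
t 18.75 shift [199.9 178.8   0.5] twist 0.0 or -3.142 yaw 61.5 tilt 0.04 j7 1.15 w 0.69 gf 43.9
```

```bash
python3 -m creep '[[[29,26,0],0],[[58,52,0],0],[[87,78,0],0],[[116,104,0],0],[[142,128,0],0]]'>/dev/null; python3 -m creep '[[[20,17,0],0],[[33,27,0],0],[[40,33,0],0],[[43,36,0],0],[[43,36,0],0]]'>/dev/null;  python3 -m creep '[[[0,0,0],0],[[0,0,0],0],[[0,0,0],0]]'>/dev/null;python3 go.py .473 .0835 .111 61.5
```

```text
t 19.83 shift [ 16.1  16.7 129.8] twist 0.003 or -3.139 yaw 61.7 tilt 0.01 j7 0.79 w 0.692 gf 43.9
```

```bash
python3 -m creep '[[[8,8,20],0],[[14,15,50],0],[[16.1,16.7,80],0],[[16.1,16.7,98],0],[[16.1,16.7,104],0]]'>/dev/null; python3 -m creep '[[[0,0,3],0],[[0,0,7],0],[[0,0,11],0],[[0,0,14],0],[[0,0,15],0]]';python3 -m creep '[[[0,0,2],0],[[0,0,3],0],[[0,0,3.5],0],[[0,0,4],0]]'; python3 go.py .473 .0835 .111 61.5
```

```text
clock: 20.67
position: [0.4729, 0.0844, 0.1222]
ee_rot: [0.244, 0.97, 0.0, 0.0]
ft_force: [-0.2, 0.1, -1.6]
grip_width: 0.688
grasp_force: 43.9
clock: 21.0
position: [0.4727, 0.0846, 0.1181]
ee_rot: [0.244, 0.97, 0.0, 0.0]
ft_force: [-0.6, 0.1, -0.9]
grip_width: 0.685
grasp_force: 44.0
t 21.0 shift [-0.7 -0.8  7.1] twist 0.005 or -3.137 yaw 61.8 tilt 0.02 j7 0.61 w 0.685 gf 44.0
```

```bash
python3 -m creep '[[[-0.7,-0.8,2],0],[[-0.7,-0.8,3],0],[[-0.7,-0.8,4],0],[[-0.7,-0.8,4.5],0],[[-0.7,-0.8,4.5],0]]';python3 -m creep '[[[0,0,1],0],[[0,0,1.5],0],[[0,0,2],0],[[0,0,2],0]]'; python3 go.py .473 .0835 .111 61.5
```

```text
clock: 21.42
position: [0.4728, 0.0836, 0.1134]
ee_rot: [0.244, 0.97, -0.0, -0.0]
ft_force: [0.2, -0.5, -1.4]
grip_width: 0.687
grasp_force: 44.0
clock: 21.75
position: [0.4728, 0.0835, 0.1114]
ee_rot: [0.244, 0.97, -0.0, -0.0]
ft_force: [-0.1, 0.7, -1.4]
grip_width: 0.686
grasp_force: 44.0
t 21.75 shift [-0.2  0.   0.4] twist 0.005 or -3.137 yaw 61.8 tilt 0.01 j7 0.61 w 0.686 gf 44.0
```

```bash
python3 -m creep '[[[0,0,0.5],0],[[0,0,0.8],0],[[0,0,0.8],0],[[0,0,0.8],0]]'; python3 -m creep '[[[0,0,0.5],0],[[0,0,0.7],0],[[0,0,0.7],0],[[0,0,0.7],0]]'; python3 go.py .473 .0835 .111 61.5
```

```text
clock: 22.08
position: [0.4731, 0.0837, 0.1109]
ee_rot: [0.244, 0.97, 0.0, 0.0]
ft_force: [-0.3, 0.9, 1.5]
grip_width: 0.689
grasp_force: 44.2
clock: 22.42
position: [0.4733, 0.084, 0.1108]
ee_rot: [0.244, 0.97, 0.0, 0.0]
ft_force: [-4.1, 1.0, 10.5]
grip_width: 0.689
grasp_force: 44.9
t 22.42 shift [ 0.  -0.5 -0.2] twist 0.005 or -3.137 yaw 61.8 tilt 0.06 j7 0.6 w 0.689 gf 44.9
```

Contact. I'll ease back 0.8 mm, open gradually and retreat.

```bash
python3 -m creep '[[[0,0,-0.4],0],[[0,0,-0.8],0],[[0,0,-0.8],0]]'; python3 -m creep '[[[0,0,0],0],[[0,0,0],0],[[0,0,0],0],[[0,0,0],0]]' 0.78; python3 -m creep '[[[0,0,0],0],[[0,0,0],0],[[0,0,0],0],[[0,0,0],0]]' 1;  python3 -m creep '[[[0,0,-8],0],[[0,0,-25],0],[[0,0,-60],0],[[0,0,-100],0],[[0,0,-135],0]]'>/dev/null; python3 go.py .45 -.3 .28 61.5
```

```text
clock: 22.67
position: [0.473, 0.0836, 0.1109]
ee_rot: [0.244, 0.97, 0.0, 0.0]
ft_force: [0.1, 0.1, 2.7]
grip_width: 0.687
grasp_force: 44.3
clock: 23.0
position: [0.4728, 0.0835, 0.1107]
ee_rot: [0.244, 0.97, -0.0, -0.0]
ft_force: [0.2, -0.2, -0.6]
grip_width: 0.78
grasp_force: 0.0
clock: 23.33
position: [0.4729, 0.0836, 0.1108]
ee_rot: [0.244, 0.97, -0.0, 0.0]
ft_force: [-0.3, 0.0, 1.3]
grip_width: 1.003
grasp_force: 0.0
t 23.75 shift [-161.5 -349.2  -31.8] twist 0.006 or -3.136 yaw 61.8 tilt 0.03 j7 0.75 w 1.003 gf 0.0
```

```bash
python3 -m creep '[[[-10,-22,-15],0],[[-27,-58,-30],0],[[-43,-93,-32],0],[[-59,-128,-32],0],[[-75,-163,-32],0]]'>/dev/null; python3 -m creep '[[[-16,-35,0],0],[[-32,-70,0],0],[[-48,-105,0],0],[[-64,-140,0],0],[[-78,-165,0],0]]'>/dev/null; python3 -m creep '[[[0,0,0],0],[[0,0,0],0],[[0,0,0],0]]'>/dev/null; python3 chk.py;  python3 - <<'E'
from h import *
c=camera('top');cv2.imwrite('pics/top3.png',cv2.resize(c['pixels'][90:310,90:350,::-1],(700,592)))
E
```

```text
red (np.int32(119), ((501.1194763183594, -50.823455810546875), (45.546260833740234, 70.50809478759766), 35.24419403076172))
blue (np.int32(140), ((462.02008056640625, 62.760948181152344), (23.088884353637695, 108.09854888916016), 63.19932174682617))
bean@y 337 z 0.1067 [array([601.2, 122.5]), array([54.2, 54.5]), np.float64(9.5)]
salt 73 z 0.1209 [array([633.3,  -7.1]), array([21.1, 24. ]), np.float64(3.6)]
jar@r 495 z 0.1299 [array([512.2, -44.5]), array([62.4, 60.9]), np.float64(89.5)]
sard@b 837 z 0.0605 [array([472.2,  84.8]), array([ 62.7, 104.9]), np.float64(61.6)]
```

View pics/top3.png

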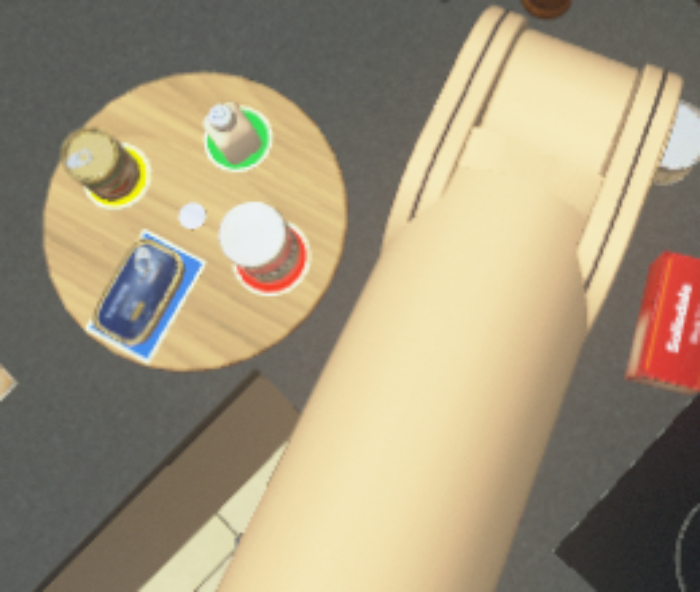

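The sardine tin lies on blue (142,290), the jar on red (255,235), the bean tin on yellow (95,165) and the shaker on green (235,135). All are within about 2 mm of their marks, the plate has not turned, and the arm is clear.

```bash
python3 -c "
from workcell import manip
print(manip.hand_in())"
```

```text
the job is handed in; nothing more can be done
None
```

The job is handed in, with no verdict returned: by the last camera check the bean tin is on yellow, the jam jar on red and the sardine tin along blue, each within about 2 mm; the shaker stayed on green, and the plate did not visibly turn.

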